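# Refit the grille panel under both lips of the extraction frame

## Robot

A 7-joint arm with a two-finger parallel gripper is mounted at the origin on the work surface; the furniture and walls round the work are solid. World frame = base frame: x ahead of the robot, y to its left, z up, the work surface at z = 0. Lengths are in m, angles in degrees, forces in N, time in s.
With the tool pointing down it reaches from about 0.4 to 0.75 m from the base axis. Payload 19.5 kg.
Tool frame: the origin (TCP) lies between the finger pads; the fingertips stand 8 mm ahead of it and the grasp point (between the pads) lies 11 mm behind it; z points along the fingers, y is the line along which they close (so a half turn about z gives the same grasp; the last joint's range is limited). The gripper opens to 85 mm and grips with 20 to 120 N. Pads are 22 mm wide; open, the fingers measure 114 mm over their backs; the gripper's body (76 mm by 85 mm) begins 54 mm behind the grasp point. The pads swing forward as they close: fully open they stand 13 mm farther back than shut.
Start: joints at [-76.874, 40.479, -1.581, 85.061, 1.261, 54.483, -4.326], TCP at [0.154, 0.554, 0.239] pointing down, gripper open.
Joint ranges: [-155.06, 155.06], [-18.47, 123.98], [-90, 86.84], [0, 140.48], [-83.41, 263.41], [0, 116], [-161.91, 161.91]. Speed limits (degrees/s): [108.29, 108.29, 147.25, 147.25, 172.46, 172.46, 172.46].

## Interface

Orientations are given as a 3x3 rotation matrix whose columns are the frame's x, y, z axes.
In Python, from station import * gives the robot as it stands. The module is installed in compiled form; this text tells all that it offers.
- The arm moves only by the shell command python3 -m jog 'ROWS' [OPENING] [FORCE]. ROWS is JSON, one flat list of numbers, 6 for each row, row after row: the shift along the world's x, y, z scaled (see below), then the turn, a rotation vector about the world's x, y, z scaled (see below). A call has 1 to 12 rows; each row is the pose to reach, as a shift and turn from the pose commanded when the call began; what a row does not reach only later rows make up. The controller multiplies each number of a shift by 800 mm and each number of a turn by 30 degrees. A row lasts 1/10 s, in which the tool goes at most 50 mm and 8.59 degrees, less where a joint would pass 70% of its speed; a pose out of reach is approached as far as the arm can. A call with a number of a shift or a turn outside -1 to 1 is refused whole. A call with a gripper value outside its range is refused whole. OPENING is the closure, from 0 (fully open) to 1 (shut), set as the call begins (- or left out, the last holds). The fingers move at their own pace and stop on an object; FORCE is the grip in N (left out, the last holds). Time passes only in rows, so rows that repeat a pose let the fingers close. It gives the time, the measured TCP pose, the force, the opening and the grip force at its end, in the units of the state.
- sense(): the state, without advancing time (a new reading comes with each control period).
- get_image(name): name is "scene" or "top" or "wrist"; returns a dict with "image" (400x640x3 uint8, red, green, blue), "mtx" (3x3 intrinsics, pixels), "R" (3x3) and "t" (3): a world point X has camera coordinates R X + t. Camera axes: x right, y down, z forward; pixel columns grow to the right and rows downward; lengths in m; the calibration is good to about 2 mm. The wrist camera is an equidistant fisheye: a pixel r from the principal point sees the ray r / f radians off the axis. A picture is of the moment at which its call begins. There is no depth.
- finish_job(): hands the job in; it is judged then, once.
The state is a dict: "time_s": time; "joint_pos": joint angles; "qvel": joint speeds; "effort": joint torques, N m; "tool_pos": TCP position; "ee_rot": TCP orientation; "ft_force": force on the tool from outside, world axes, zero at the start; "torque": the same for the moment, N m; "grip_width": finger opening in m; "grip_force": force on a finger pad.
Only numpy, scipy, OpenCV 4.12 (cv2) and the standard library are available. Lean on these libraries where they do the work, as an engineer would, in place of code of your own. Each camera call takes 0.05 s, during which the arm holds its last target. There are 200 camera calls.

## Task

Put the grille panel back into the extraction frame. It is longer than the opening: take it by its grip, tilt it, tuck its near edge under the deep near lip and push that edge back against the sprung strip until it meets the stops, swing the far edge down past the far lip, then let it come back against the far wall and press it down until it lies flat on the ledges with both edges under the lips. Feel your way gently, force nothing, and leave the other things on the bench where they are.

Things in the scene. Friction and masses are not known exactly. Their poses are not given: they have to be found in the camera images.
- panel: Loose perforated metal panel, 170 (x) x 96 (y) x 5 mm, about 0.25 kg, lying flat on the bench, with an upright grip fin in its middle: 12 mm thick (x), 60 mm wide (y), flat sides to pinch, its top 50 mm above the panel's underside. Origin: centre of its underside. x: along its length to the far edge; z: out of its upper face. Panel and frame must never press on each other with more than 30 N.
- panel_near (a point): Middle of the panel's near edge: panel x = -85 mm, half way up its thickness. Goes in first, under the near lip.
- panel_far (a point): Middle of the panel's far edge: panel x = +85 mm, half way up its thickness. Goes in last, under the far lip. It passes that lip only while the near edge is 0 to 2.5 mm off the stops.
- plinth: Fixed base plate 280 x 150 x 8 mm; origin: centre of its underside on the bench, z up, x to its far end, away from the robot. On it is clamped an open steel frame, 222 x 116 mm outside, 43 mm high over the bench, up to 14 mm off along the plinth's x, either way. This offset is in no reading: find it by feel. The x below is the frame's own, as at no offset.
- ledge (a point): On the plinth at x = 0, y = 0, z = 20 mm: the height over the bench of two ledges along the frame's sides, 76 mm apart, on which the panel lies. The inner side walls are 104 mm apart. Once home, with its far edge against the far wall, the panel's centre is at frame x = +16 mm. The strip pinches it against that wall and may hold it up off the ledges: press it down slowly and gently until it lies on them.
- near_lip (a point): Nominal middle of the near lip's lower edge, at frame x = -61 mm, z = 38 mm (lip 5 mm thick). Under the lip a sprung strip, 60 mm wide, faces the far end at x = -68 mm; it pushes with 4 N there and 10 N when pressed back to x = -103.5 mm, where two rigid stops beside it meet the panel's edge. Let go, it slides the panel to the far wall.
- far_lip (a point): Nominal middle of the far lip's lower edge, at frame x = +69 mm, z = 38 mm (lip 5 mm thick). The lip runs to the far wall, whose inner face is at x = +101 mm. The opening between the lips is 130 mm long.
- tube_a: Bystander, do not disturb: capped sample tube, 30 x 30 x 99 mm, standing between the panel and the robot's left; origin under its foot.
- tube_b: Bystander, do not disturb: capped sample tube, 30 x 30 x 99 mm, standing beyond the panel; origin under its foot.
- pot: Bystander, do not disturb: white screw-lid specimen pot, 48 x 48 x 83 mm, standing left of the plinth; origin under its foot.
- slides: Bystander, do not disturb: slide box, 98 x 110 x 45 mm, left of the plinth; origin under its centre.
- bench_timer: Bystander, do not disturb: bench timer with a knob, 62 x 62 x 34 mm, left of the plinth; origin under its centre.
- marker: Bystander, do not disturb: felt marker lying on the bench, 14 x 142 x 12 mm, to the right; origin under its middle.

How it is judged (in metres and radians):
On the way:
1. The panel is tilted, with its near edge well under the near lip (x of panel_near in the frame of plinth below -0.08 m and z of panel_near in the frame of plinth below 0.036 m and angle between panel's own z axis and vertical above 0.08 rad), for 0.1 s.
At the end, for the whole second after the job is handed in: The panel lies still and flat (0.03 rad) on the ledges (underside 20 mm over the bench, within 2.5 mm), between the side walls, slid back so that both edges are under the lips (its centre 0.5 to 32.5 mm beyond the plinth's centre; home is 16 mm plus the frame's offset) (angle between panel's own z axis and vertical below 0.03 rad and z of panel in the frame of plinth between 0.0175 and 0.0225 m and x of panel in the frame of plinth between 0.0005 and 0.0325 m and y of panel in the frame of plinth between -0.008 and 0.008 m and linear speed of panel below 0.02 m/s); the robot touches nothing.
It fails at once if the panel is forced: more than 30 N between it and the frame (contact force between panel and plinth above 30 N).
It fails at once if a bystander is moved more than 20 mm (distance of any of tube_a, tube_b, pot, slides, bench_timer, marker from where it was at the start of the episode above 0.02 m).
It also fails if it takes over 58 s, if anything falls off the work surface, if the arm or the gripper's body presses on something with over 40 N, if the wrist force passes 120 N, or if a joint passes its speed limit or range.

## Working session

There is one attempt and no reset: what is moved stays moved. The work goes in short steps, Python scripts to look and compute and a shell command to move; the robot and the scene stay as the last step left them, time stands still between calls to the robot, and variables do not carry over. Pictures are saved under pics/ and viewed, at most 10 in all, crops included, and the job is handed in when it is done.

```bash
mkdir -p pics; cat > h.py <<'E'
from station import *
import numpy as np, cv2
def snap(name,fn):
    d=get_image(name); cv2.imwrite('pics/'+fn,cv2.cvtColor(d['image'],cv2.COLOR_RGB2BGR))
    np.savez('pics/'+fn+'.npz',**d); return d
def load(fn): return np.load('pics/'+fn+'.npz')
def ray(d,uv):
    K,R,t=d['mtx'],d['R'],d['t']
    r=R.T@np.linalg.inv(K)@np.array([uv[0],uv[1],1.]); return -R.T@t, r/np.linalg.norm(r)
def onz(d,uv,z):
    c,r=ray(d,uv); return c+r*(z-c[2])/r[2]
def proj(d,X):
    p=d['mtx']@(d['R']@np.array(X)+d['t']); return p[:2]/p[2]
E
python3 - <<'E'
from h import *
for n in('top','scene'):
    d=snap(n,n+'1.png'); print(n,d['mtx'].tolist(),d['R'].round(3).tolist(),d['t'].round(3))
s=sense(); print(s['time_s'],s['tool_pos'],np.round(s['ee_rot'],3),s['ft_force'])
E
```

```text
top [[409.0892025865822, 0.0, 327.81410557897806], [0.0, 409.0892025865822, 199.922965542107], [0.0, 0.0, 1.0]] [[0.002, -1.0, 0.017], [-0.994, -0.004, -0.109], [0.109, -0.016, -0.994]] [0.095 0.551 1.097]
scene [[503.87608986830236, 0.0, 315.9161063286366], [0.0, 503.87608986830236, 202.25572479590238], [0.0, 0.0, 1.0]] [[0.791, -0.611, 0.013], [-0.271, -0.369, -0.889], [0.548, 0.7, -0.458]] [-0.356  0.219  0.919]
0.1 [0.15374011 0.55382634 0.23889371] [[-0.964  0.267 -0.   ]
 [ 0.267  0.964 -0.001]
 [-0.    -0.001 -1.   ]] [ 0.40546595 -0.28646318 -0.78917694]
```

View pics/top1.png

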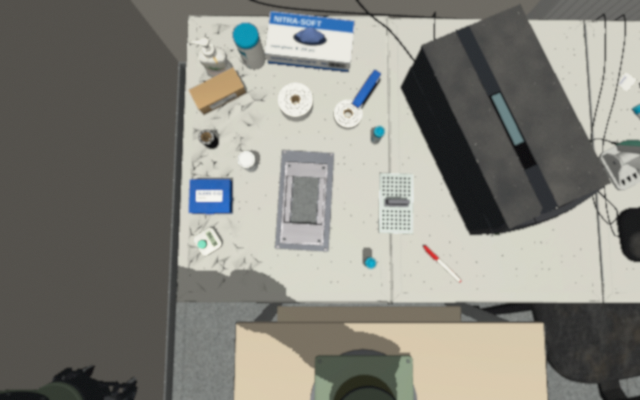

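View pics/scene1.png

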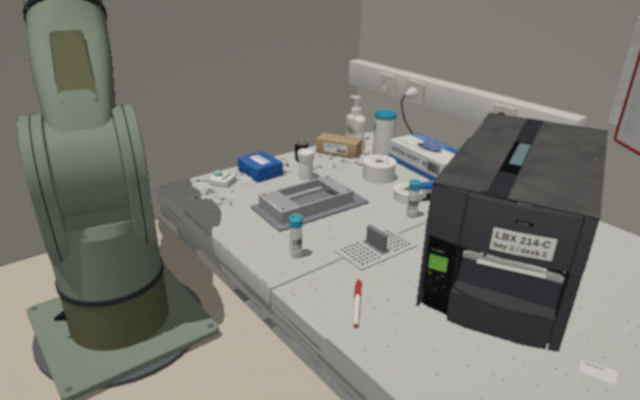

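The top view shows the panel at about (397,203) with its grip at its middle. The plinth and frame are at (305,200), tube_a at (370,262), tube_b at (377,132), and the marker at (440,262). The scene view agrees with this.

```bash
python3 - <<'E'
from h import *
a=cv2.imread('pics/top1.png')[135:275,265:425]
cv2.imwrite('pics/crop1.png',cv2.resize(a,None,fx=4.2,fy=4.2,interpolation=cv2.INTER_CUBIC))
d=load('top1.png')
im=d['image']; hsv=cv2.cvtColor(im,cv2.COLOR_RGB2HSV)
for p in [(290,160),(305,200),(397,180),(397,203),(360,200),(310,240),(382,190)]: print(p,im[p[1],p[0]],hsv[p[1],p[0]])
E
```

```text
(290, 160) [130 133 137] [107  13 137]
(305, 200) [130 133 130] [ 60   6 133]
(397, 180) [199 207 198] [ 57  11 207]
(397, 203) [106 107 109] [110   7 109]
(360, 200) [215 213 202] [ 25  15 215]
(310, 240) [195 192 192] [  0   4 195]
(382, 190) [182 188 180] [ 53  11 188]
```

View pics/crop1.png

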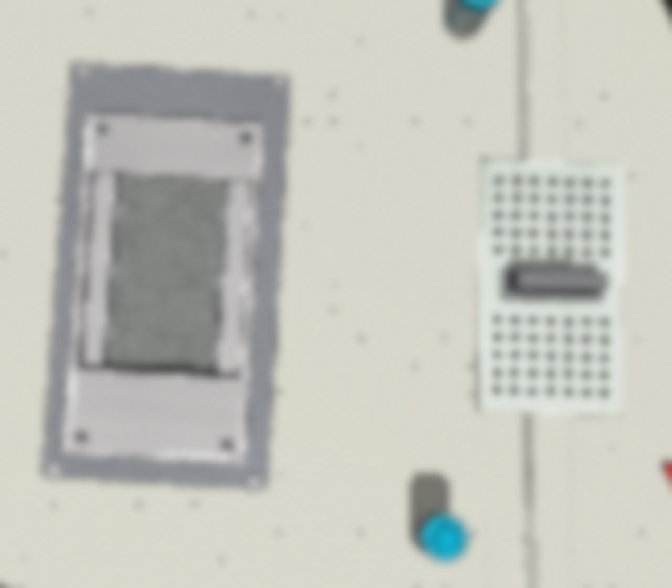

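The enlarged crop gives plinth corners at about (70,62), (292,75), (267,490) and (42,478). The panel corners are at about (482,157), (626,166), (621,413) and (477,408), and its grip is at (555,281).

```bash
python3 - <<'E'
from h import *
d=load('top1.png')
def quad(pts,z,n):
    P=np.array([onz(d,(265+(u+.5)/4.2-.5,135+(v+.5)/4.2-.5),z)[:2] for u,v in pts])
    c=P.mean(0); l=(P[0]+P[1]-P[2]-P[3])/2; w=(P[0]+P[3]-P[1]-P[2])/2
    print(n,c.round(4),'L',np.linalg.norm(l).round(4),'W',np.linalg.norm(w).round(4),'yaw',np.degrees(np.arctan2(l[1],l[0])).round(2),np.degrees(np.arctan2(-w[0],w[1])).round(2))
quad([(70,62),(292,75),(267,490),(42,478)],.008,'plinth')
quad([(482,157),(626,166),(621,413),(477,408)],.005,'panel')
im=d['image'].astype(int); 
# plinth by mask: bluish grey
m=((im[...,2]-im[...,0]>3)&(im.max(2)<165)).astype(np.uint8)
m[:, :268]=0;m[:,342:]=0;m[:140]=0;m[260:]=0
c=max(cv2.findContours(m,0,2)[0],key=cv2.contourArea); b=cv2.boxPoints(cv2.minAreaRect(c)); print(b)
b=b[np.argsort(b[:,1])]; t=b[:2][np.argsort(b[:2,0])]; o=b[2:][np.argsort(-b[2:,0])]
q=[((u-265)*4.2,(v-135)*4.2) for u,v in list(t)+list(o)]
quad(q,.008,'plinth mask')
# grip mask
m=(im.max(2)<160).astype(np.uint8); m[:,:380]=0;m[:,415:]=0;m[:190]=0;m[215:]=0
c=max(cv2.findContours(m,0,2)[0],key=cv2.contourArea); print(cv2.minAreaRect(c))
for n,u,v,z in [('tube_a',444,537,.099),('tube_b',478,0,.099)]: print(n,onz(d,(265+u/4.2,135+v/4.2),z))
# frame lips: opening edges at z=.043
for n,u,v in [('far lip',168,175),('near lip',172,374)]: print(n,onz(d,(265+u/4.2,135+v/4.2),.043))
E
```

```text
plinth [0.5537 0.1618] L 0.2793 W 0.1493 yaw -3.14 -2.99
panel [ 0.5473 -0.0953] L 0.1681 W 0.0969 yaw -2.06 -2.58
[[275.30353 247.14398]
 [281.35803 150.27237]
 [333.1557  153.50974]
 [327.1012  250.38135]]
plinth mask [0.5549 0.1638] L 0.2735 W 0.1454 yaw -3.06 -3.36
((396.5, 200.5), (11.0, 23.0), 90.0)
tube_a [ 0.38294542 -0.01115191  0.099     ]
tube_b [ 0.71593748 -0.03556515  0.099     ]
far lip [0.61329854 0.15987748 0.043     ]
near lip [0.48387347 0.15623454 0.043     ]
```

```bash

python3 -m jog '[0.3075,-0.2425,0,0,0,-0.8667, 0.3075,-0.2425,0,0,0,-0.8667, 0.3075,-0.2425,0,0,0,-0.8667, 0.3075,-0.2425,0,0,0,-0.8667, 0.3075,-0.2425,0,0,0,-0.8667, 0.3075,-0.2425,0,0,0,-0.8667, 0.3075,-0.2425,0,0,0,-0.8667, 0.3075,-0.2425,0,0,0,-0.8667]' 0 80
python3 -m jog '[0.15,-0.30,0,0,0,-0.8667, 0.15,-0.30,0,0,0,-0.8667, 0.15,-0.30,0,0,0,-0.8667, 0.15,-0.30,0,0,0,-0.8667, 0.15,-0.30,0,0,0,-0.8667, 0.15,-0.30,0,0,0,-0.8667, 0.15,-0.30,0,0,0,-0.8667]'
python3 -m jog '[0.035,-0.27,0,0,0,-0.83, 0.035,-0.27,0,0,0,-0.83, 0.035,-0.27,0,0,0,-0.83, 0.035,-0.27,0,0,0,-0.83, 0.035,-0.27,0,0,0,-0.83, 0.035,-0.27,0,0,0,-0.83, 0.035,-0.27,0,0,0,-0.83, 0.035,-0.27,0,0,0,-0.83, 0.035,-0.27,0,0,0,-0.83]'
python3 - <<'E'
from h import *
d=snap('wrist','w1.png'); s=sense(); print(s['tool_pos'],np.round(s['ee_rot'],4).tolist(),d['mtx'].tolist(),d['R'].round(4).tolist(),d['t'])
E
```

```text
time_s: 0.9
tool_pos: [0.4013, 0.3584, 0.239]
ee_rot: [[-0.746, 0.666, 0.0], [0.666, 0.746, -0.001], [-0.001, -0.001, -1.0]]
ft_force: [-0.6, 0.2, -0.1]
grip_width: 0.0851
grip_force: 0.0
time_s: 1.6
tool_pos: [0.5203, 0.1187, 0.2391]
ee_rot: [[-0.38, 0.925, -0.0], [0.925, 0.38, -0.0], [-0.0, -0.0, -1.0]]
ft_force: [-0.1, 1.0, 0.0]
grip_width: 0.0853
grip_force: 0.0
time_s: 2.5
tool_pos: [0.5479, -0.0943, 0.2393]
ee_rot: [[0.04, 0.999, -0.0], [0.999, -0.04, 0.001], [0.001, -0.0, -1.0]]
ft_force: [0.0, -0.5, -0.1]
grip_width: 0.0854
grip_force: 0.0
[ 0.54789438 -0.09467605  0.23931619] [[0.0405, 0.9992, -0.0001], [0.9992, -0.0405, 0.0004], [0.0004, -0.0001, -1.0]] [[309.70691628693146, 0.0, 321.70938474456057], [0.0, 309.70691628693146, 203.04193897896133], [0.0, 0.0, 1.0]] [[0.9992, -0.0392, -0.0003], [-0.0375, -0.9578, 0.2849], [-0.0115, -0.2847, -0.9586]] [-0.55172563 -0.10720674  0.35822109]
```

View pics/w1.png

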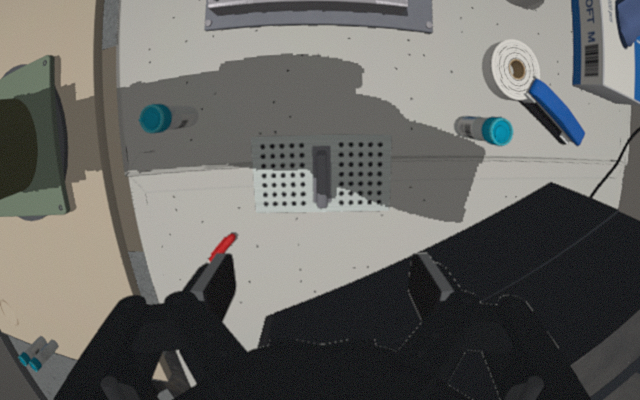

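The wrist view has world +x to the right. The panel corners are at about (252,137), (392,137), (392,212) and (254,212), and the fin top runs from about (321,147) to (321,205). The plinth's near side edge is at the top, from (205,28) to (432,31).

```bash
cat >> h.py <<'E'
def fray(d,uv):
    K,R,t=d['mtx'],d['R'],d['t']; x=(uv[0]-K[0,2])/K[0,0]; y=(uv[1]-K[1,2])/K[1,1]; a=np.hypot(x,y)
    r=R.T@np.array([np.sin(a)*x/a,np.sin(a)*y/a,np.cos(a)]); return -R.T@t,r
def fonz(d,uv,z):
    c,r=fray(d,uv); return c+r*(z-c[2])/r[2]
def rectify(d,x0,x1,y0,y1,z,ppm,fish=True):
    # orthophoto of plane z: columns world x, rows world -y
    X,Y=np.meshgrid(np.arange(x0,x1,1/ppm),np.arange(y1,y0,-1/ppm)); P=np.stack([X,Y,X*0+z],-1)@d['R'].T+d['t']
    K=d['mtx']
    if fish:
        r=np.hypot(P[...,0],P[...,1]); k=np.arctan2(r,P[...,2])/r
    else: k=1/P[...,2]
    return cv2.remap(d['image'],(P[...,0]*k*K[0,0]+K[0,2]).astype(np.float32),(P[...,1]*k*K[1,1]+K[1,2]).astype(np.float32),cv2.INTER_CUBIC)
E
python3 - <<'E'
from h import *
d=load('w1.png')
P=np.array([fonz(d,p,.005)[:2] for p in [(392,136.5),(252,137.5),(254,212),(392.5,212)]]);print(P.round(4),P.mean(0))
for p in [(321,147),(322,207)]: print('fin top',fonz(d,p,.05))
for p in [(205,28),(432,31)]: print('plinth',fonz(d,p,.008))
a=rectify(d,.44,.65,-.16,-.03,.005,3000); b=rectify(load('top1.png'),.40,.71,.07,.25,.008,2000,False)
cv2.imwrite('pics/r1.png',cv2.cvtColor(np.vstack([a[:,:620],b[:200*0+360,:620][:,:a.shape[1]]][:1]),cv2.COLOR_RGB2BGR))
E
```

```text
[[ 0.6349 -0.0516]
 [ 0.4663 -0.0463]
 [ 0.4603 -0.1404]
 [ 0.6367 -0.1473]] [ 0.54954737 -0.09640356]
fin top [ 0.54916939 -0.05739015  0.05      ]
fin top [ 0.54765142 -0.1230418   0.05      ]
plinth [0.41337738 0.09737255 0.008     ]
plinth [0.68923194 0.08131561 0.008     ]
```

View pics/r1.png

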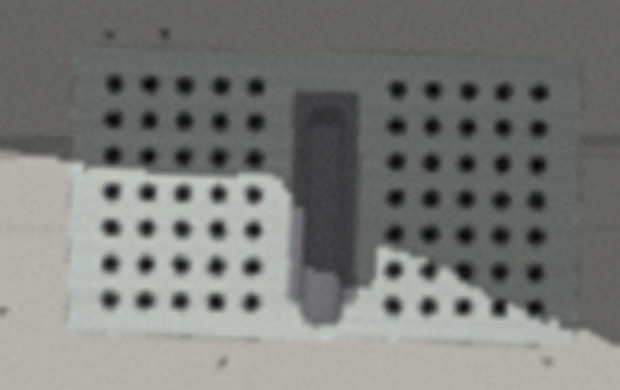

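```bash

python3 -m jog '[0,0,-0.06,0,0,0.03, 0,0,-0.12,0,0,0.03, 0,0,-0.18,0,0,0.03, 0,0,-0.23,0,0,0.03, 0,0,-0.255,0,0,0.03, 0,0,-0.268,0,0,0.03, 0,0,-0.268,0,0,0.03]'
python3 -m jog '[0,0,0,0,0,0, 0,0,0,0,0,0, 0,0,0,0,0,0, 0,0,0,0,0,0, 0,0,0,0,0,0, 0,0,0,0,0,0, 0,0,0,0,0,0, 0,0,0,0,0,0]' 1 100
```

```text
time_s: 3.25
tool_pos: [0.5476, -0.0956, 0.0243]
ee_rot: [[0.026, 1.0, -0.001], [1.0, -0.026, 0.0], [0.0, -0.001, -1.0]]
ft_force: [0.2, 0.1, 1.2]
grip_width: 0.085
grip_force: 0.0
time_s: 4.05
tool_pos: [0.5479, -0.096, 0.0254]
ee_rot: [[0.026, 1.0, 0.0], [1.0, -0.026, -0.0], [0.0, 0.0, -1.0]]
ft_force: [-2.0, 0.6, 9.3]
grip_width: 0.0107
grip_force: 99.0
```

```bash

python3 -m jog '[0,0,0.03,0,0,0, 0,0,0.08,0,0,0, 0,0,0.13,0,0,0, 0,0,0.18,0,0,0, 0,0,0.1875,0,0,0, 0,0,0.1875,0,0,0, 0,0,0.1875,0,0,0]'
python3 -m jog '[0.0034,0.04,0,0,0,-0.0537, 0.008,0.1,0,0,0,-0.0537, 0.014,0.16,0,0,0,-0.0537, 0.02,0.22,0,0,0,-0.0537, 0.025,0.28,0,0,0,-0.0537, 0.0284,0.3203,0,0,0,-0.0537, 0.0284,0.3203,0,0,0,-0.0537, 0.0284,0.3203,0,0,0,-0.0537, 0.0284,0.3203,0,0,0,-0.0537]'
python3 - <<'E'
from h import *
snap('wrist','w2.png'); d=snap('top','top2.png'); snap('scene','scene2.png'); s=sense(); print(s['tool_pos'],np.round(s['ee_rot'],4).tolist())
E
```

```text
time_s: 4.75
tool_pos: [0.5473, -0.0958, 0.1736]
ee_rot: [[0.026, 1.0, -0.002], [1.0, -0.026, 0.0], [0.0, -0.002, -1.0]]
ft_force: [-0.7, -0.6, -2.1]
grip_width: 0.0106
grip_force: 98.2
time_s: 5.65
tool_pos: [0.5703, 0.159, 0.174]
ee_rot: [[0.056, 0.998, -0.001], [0.998, -0.056, -0.001], [-0.001, -0.001, -1.0]]
ft_force: [-0.7, -0.6, -1.7]
grip_width: 0.0106
grip_force: 97.9
[0.57056614 0.1593035  0.17466107] [[0.0559, 0.9984, -0.0004], [0.9984, -0.0559, -0.0002], [-0.0003, -0.0004, -1.0]]
```

View pics/w2.png

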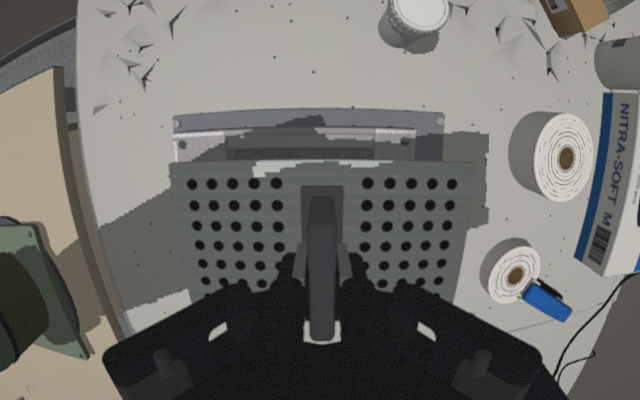

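The panel is held square. The plinth's left edge corners are at (173,115) and (445,112). The lip edges show at about (226,135) near and (376,130) far, and the panel's left corners at (170,163) and (473,163).

```bash
python3 - <<'E'
from h import *
d=load('w2.png')
A=fonz(d,(173,115),.008);B=fonz(d,(445,112.5),.008);l=(B-A)[:2];u=l/np.linalg.norm(l);yaw=np.degrees(np.arctan2(u[1],u[0]))
print(A,B,np.linalg.norm(l),yaw,'centre',(A+B)[:2]/2+.075*np.array([u[1],-u[0]]))
for p in [(226,140),(226,155),(375,140),(375,155),(415,132)]: print(p,fonz(d,p,.043))
for p in [(170,162),(473,163)]: print('panel',fonz(d,p,.155))
# frame band crop, enlarged
a=rectify(d,.40,.72,.17,.25,.043,2400); b=rectify(load('top1.png'),.40,.72,.08,.24,.043,2400,False)
cv2.imwrite('pics/r2.png',cv2.cvtColor(np.vstack([a,b]),cv2.COLOR_RGB2BGR)); print(a.shape,b.shape)
E
```

```text
[0.42132086 0.24478763 0.008     ] [0.6988961  0.22964804 0.008     ] 0.2779878059720917 -3.1219503521946237 centre [0.55602388 0.16232915]
(226, 140) [0.48929091 0.21442065 0.043     ]
(226, 155) [0.48783104 0.20105577 0.043     ]
(375, 140) [0.61933829 0.20600912 0.043     ]
(375, 155) [0.61899974 0.19287516 0.043     ]
(415, 132) [0.65552142 0.21227265 0.043     ]
panel [0.49137053 0.21305411 0.155     ]
panel [0.65553344 0.20346471 0.155     ]
(192, 768, 3) (384, 768, 3)
```

View pics/r2.png

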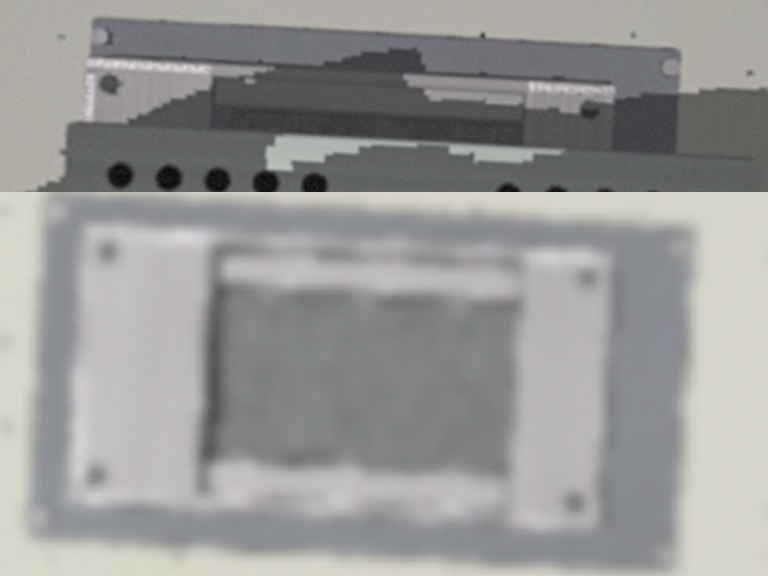

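```bash

python3 -m jog '[0.0025,0.0012,-0.01,-0.0108,-0.2,0, 0.0025,0.0012,-0.03,-0.0216,-0.4,0, 0.0025,0.0012,-0.06,-0.0216,-0.4,0, 0.0025,0.0012,-0.09,-0.0216,-0.4,0, 0.0025,0.0012,-0.1034,-0.0216,-0.4,0, 0.0025,0.0012,-0.1034,-0.0216,-0.4,0, 0.0025,0.0012,-0.1034,-0.0216,-0.4,0, 0.0025,0.0012,-0.1034,-0.0216,-0.4,0]'
cat > st.py <<'E'
from h import *
F0=np.array([.5465,.1624]); yaw=np.radians(-3.1); u=np.array([np.cos(yaw),np.sin(yaw)])
s=sense(); R=np.array(s['ee_rot']); p=np.array(s['tool_pos'])
px=R[:,1]; pz=-R[:,2]; py=np.cross(pz,px)
o=p-pz*.025+py*.0009
def fr(X): d=X[:2]-F0; return np.round(1e3*np.array([d@u, d@[-u[1],u[0]], X[2]]),1)
print('t',s['time_s'],'tilt',np.degrees(np.arctan2(px[2],px@[*u,0])).round(2),'yaw rel',np.degrees(np.arctan2(px[1],px[0])-yaw).round(2),'roll',np.degrees(py[2]).round(2),'near bot',fr(o-.085*px),'far bot',fr(o+.085*px),'centre',fr(o),'ft',np.round(s['ft_force'],1),'tq',np.round(s['torque'],2),'tcp',p.round(4))
E
python3 st.py
```

```text
time_s: 6.6
tool_pos: [0.573, 0.1612, 0.0932]
ee_rot: [[0.055, 0.976, 0.209], [0.999, -0.054, -0.011], [0.001, 0.209, -0.978]]
ft_force: [0.6, 0.5, -2.1]
grip_width: 0.0109
grip_force: 98.2
t 6.6 tilt 12.09 yaw rel -0.05 roll 0.04 near bot [-51.3   1.3  51. ] far bot [114.9   1.1  86.6] centre [31.8  1.2 68.8] ft [ 0.6  0.5 -2.1] tq [0.02 0.32 0.05] tcp [0.573  0.1612 0.0932]
```

```bash

python3 -m jog '[0,-0.0012,-0.006,0,0,0, 0,-0.0012,-0.012,0,0,0, 0,-0.0012,-0.018,0,0,0, 0,-0.0012,-0.024,0,0,0, 0,-0.0012,-0.029,0,0,0, 0,-0.0012,-0.033,0,0,0, 0,-0.0012,-0.0355,0,0,0, 0,-0.0012,-0.0355,0,0,0, 0,-0.0012,-0.0355,0,0,0]'
python3 st.py
```

```text
time_s: 7.5
tool_pos: [0.5726, 0.1603, 0.0639]
ee_rot: [[0.055, 0.977, 0.208], [0.999, -0.053, -0.011], [0.0, 0.208, -0.978]]
ft_force: [0.1, 0.3, -2.6]
grip_width: 0.0107
grip_force: 98.2
t 7.5 tilt 12.02 yaw rel -0.03 roll 0.01 near bot [-51.8   0.3  21.7] far bot [114.5   0.2  57.1] centre [31.4  0.2 39.4] ft [ 0.1  0.3 -2.6] tq [-0.02  0.39  0.02] tcp [0.5726 0.1603 0.0639]
```

```bash

python3 -m jog '[-0.003,0.0002,0,0,0,0, -0.006,0.0003,0,0,0,0, -0.009,0.0005,0,0,0,0, -0.012,0.0007,0,0,0,0, -0.015,0.0008,0,0,0,0, -0.018,0.001,0,0,0,0, -0.021,0.0011,0,0,0,0, -0.021,0.0011,0,0,0,0]'
python3 st.py
python3 -m jog '[-0.003,0.0002,0,0,0,0, -0.006,0.0003,0,0,0,0, -0.009,0.0005,0,0,0,0, -0.012,0.0007,0,0,0,0, -0.012,0.0007,0,0,0,0]'
python3 st.py
```

```text
time_s: 8.3
tool_pos: [0.5561, 0.1611, 0.064]
ee_rot: [[0.055, 0.976, 0.209], [0.999, -0.054, -0.011], [0.0, 0.209, -0.978]]
ft_force: [3.6, -0.7, -1.4]
grip_width: 0.0109
grip_force: 98.1
t 8.3 tilt 12.09 yaw rel -0.04 roll 0.02 near bot [-68.2   0.2  21.8] far bot [98.   0.1 57.4] centre [14.9  0.2 39.6] ft [ 3.6 -0.7 -1.4] tq [-0.03 -0.66  0.03] tcp [0.5561 0.1611 0.064 ]
time_s: 8.8
tool_pos: [0.5468, 0.1617, 0.0641]
ee_rot: [[0.055, 0.976, 0.21], [0.998, -0.054, -0.011], [0.0, 0.21, -0.978]]
ft_force: [6.8, -0.4, -2.0]
grip_width: 0.0104
grip_force: 98.1
t 8.8 tilt 12.12 yaw rel -0.05 roll 0.02 near bot [-77.5   0.2  21.8] far bot [88.7  0.1 57.5] centre [ 5.6  0.2 39.6] ft [ 6.8 -0.4 -2. ] tq [-0.09 -1.08  0.01] tcp [0.5468 0.1617 0.0641]
```

```bash

python3 -m jog '[-0.003,0.0002,0,0,0,0, -0.006,0.0003,0,0,0,0, -0.009,0.0005,0,0,0,0, -0.012,0.0007,0,0,0,0, -0.015,0.0008,0,0,0,0, -0.018,0.001,0,0,0,0, -0.021,0.0011,0,0,0,0, -0.021,0.0011,0,0,0,0]'
python3 st.py
```

```text
time_s: 9.6
tool_pos: [0.5306, 0.1625, 0.0643]
ee_rot: [[0.055, 0.976, 0.211], [0.998, -0.054, -0.011], [0.001, 0.211, -0.977]]
ft_force: [8.5, -0.6, -1.8]
grip_width: 0.0105
grip_force: 98.1
t 9.6 tilt 12.19 yaw rel -0.06 roll 0.03 near bot [-93.7   0.3  21.9] far bot [72.5  0.1 57.8] centre [-10.6   0.2  39.8] ft [ 8.5 -0.6 -1.8] tq [-0.14 -1.74  0.02] tcp [0.5306 0.1625 0.0643]
```

```bash

python3 -m jog '[-0.0025,0.0001,0,0,0,0, -0.005,0.0003,0,0,0,0, -0.0075,0.0004,0,0,0,0, -0.0075,0.0004,0,0,0,0, -0.0075,0.0004,0,0,0,0]'
python3 st.py
for i in 1 2; do python3 -m jog '[-0.0007,0,0,0,0,0, -0.0013,0.0001,0,0,0,0, -0.0013,0.0001,0,0,0,0]' | grep ft_; python3 st.py;done
```

```text
time_s: 10.1
tool_pos: [0.525, 0.1628, 0.0644]
ee_rot: [[0.055, 0.976, 0.212], [0.998, -0.054, -0.011], [0.001, 0.212, -0.977]]
ft_force: [10.0, -1.5, -1.8]
grip_width: 0.0106
grip_force: 98.1
t 10.1 tilt 12.23 yaw rel -0.07 roll 0.04 near bot [-99.2   0.3  21.9] far bot [66.9  0.1 57.9] centre [-16.2   0.2  39.9] ft [10.  -1.5 -1.8] tq [-0.21 -1.94  0.  ] tcp [0.525  0.1628 0.0644]
ft_force: [8.9, -1.9, -1.4]
t 10.4 tilt 12.24 yaw rel -0.07 roll 0.04 near bot [-100.3    0.3   21.9] far bot [65.9  0.1 57.9] centre [-17.2   0.2  39.9] ft [ 8.9 -1.9 -1.4] tq [-0.28 -1.96  0.04] tcp [0.524  0.1629 0.0644]
ft_force: [9.6, -1.3, -1.1]
t 10.7 tilt 12.24 yaw rel -0.07 roll 0.04 near bot [-101.2    0.3   21.9] far bot [64.9  0.1 58. ] centre [-18.2   0.2  39.9] ft [ 9.6 -1.3 -1.1] tq [-0.21 -2.06 -0.02] tcp [0.523  0.163  0.0644]
```

```bash

python3 -m jog '[-0.0008,0,0,0,0,0, -0.0008,0,0,0,0,0, -0.0008,0,0,0,0,0]' | grep ft_; python3 st.py
python3 -m jog '[-0.0008,0,0,0,0,0, -0.0008,0,0,0,0,0, -0.0008,0,0,0,0,0]' | grep ft_; python3 st.py
```

```text
ft_force: [10.2, -0.3, -1.8]
t 11.0 tilt 12.25 yaw rel -0.07 roll 0.04 near bot [-101.8    0.3   21.9] far bot [64.3  0.1 58. ] centre [-18.8   0.2  40. ] ft [10.2 -0.3 -1.8] tq [-0.18 -2.09 -0.04] tcp [0.5224 0.163  0.0644]
ft_force: [8.5, -0.9, -0.9]
t 11.3 tilt 12.25 yaw rel -0.07 roll 0.04 near bot [-102.5    0.3   21.9] far bot [63.7  0.1 58. ] centre [-19.4   0.2  39.9] ft [ 8.5 -0.9 -0.9] tq [-0.2  -2.15 -0.02] tcp [0.5218 0.163  0.0644]
```

```bash

python3 -m jog '[-0.0008,0,0,0,0,0, -0.0008,0,0,0,0,0, -0.0008,0,0,0,0,0]' | grep ft_; python3 st.py
```

```text
ft_force: [10.0, -1.0, -1.2]
t 11.6 tilt 12.26 yaw rel -0.07 roll 0.05 near bot [-103.     0.3   21.9] far bot [63.1  0.1 58. ] centre [-20.    0.2  40. ] ft [10.  -1.  -1.2] tq [-0.17 -2.21 -0.02] tcp [0.5212 0.163  0.0644]
```

```bash

python3 -m jog '[-0.0008,0,0,0,0,0, -0.0008,0,0,0,0,0, -0.0008,0,0,0,0,0]' | grep ft_; python3 st.py
python3 -m jog '[-0.0008,0,0,0,0,0, -0.0008,0,0,0,0,0, -0.0008,0,0,0,0,0]' | grep ft_; python3 st.py
```

```text
ft_force: [11.5, -0.9, -2.1]
t 11.9 tilt 12.31 yaw rel -0.08 roll 0.05 near bot [-103.2    0.3   22. ] far bot [62.9  0.  58.3] centre [-20.2   0.1  40.1] ft [11.5 -0.9 -2.1] tq [-0.23 -2.66 -0.  ] tcp [0.521  0.163  0.0646]
ft_force: [14.0, -1.0, -1.8]
t 12.2 tilt 12.37 yaw rel -0.09 roll 0.07 near bot [-103.3    0.3   22.1] far bot [62.7  0.  58.5] centre [-20.3   0.1  40.3] ft [14.  -1.  -1.8] tq [-0.22 -3.19 -0.04] tcp [0.5208 0.163  0.0647]
```

```bash

python3 -m jog '[0.0012,-0.0001,0,0,0,0, 0.0025,-0.0001,0,0,0,0, 0.0025,-0.0001,0,0,0,0]' | grep ft_; python3 st.py
python3 -m jog '[0.0008,0,-0.0018,0.0018,0.0333,0, 0.0015,-0.0001,-0.0035,0.0036,0.0667,0, 0.0023,-0.0001,-0.0052,0.0054,0.1,0, 0.003,-0.0002,-0.007,0.0072,0.1333,0, 0.003,-0.0002,-0.007,0.0072,0.1333,0, 0.003,-0.0002,-0.007,0.0072,0.1333,0]' | grep ft_; python3 st.py
```

```text
ft_force: [10.0, -0.6, -1.5]
t 12.5 tilt 12.26 yaw rel -0.07 roll 0.05 near bot [-102.3    0.2   21.9] far bot [63.9  0.  58. ] centre [-19.2   0.1  40. ] ft [10.  -0.6 -1.5] tq [-0.09 -2.14  0.01] tcp [0.522  0.163  0.0644]
ft_force: [9.9, 1.1, -0.4]
t 13.1 tilt 8.25 yaw rel -0.07 roll 0.04 near bot [-102.6    0.2   21.8] far bot [65.6 -0.  46.2] centre [-18.5   0.1  34. ] ft [ 9.9  1.1 -0.4] tq [-0.02 -2.17 -0.03] tcp [0.5244 0.1628 0.0587]
```

```bash

python3 -m jog '[0.0006,0,-0.0018,0.0018,0.0333,0, 0.0012,0,-0.0036,0.0036,0.0667,0, 0.0012,0,-0.0036,0.0036,0.0667,0, 0.0012,0,-0.0036,0.0036,0.0667,0]' | grep ft_; python3 st.py
```

```text
ft_force: [9.4, 0.8, -0.8]
t 13.5 tilt 6.24 yaw rel -0.06 roll 0.04 near bot [-102.9    0.2   21.7] far bot [66.1  0.  40.2] centre [-18.4   0.1  31. ] ft [ 9.4  0.8 -0.8] tq [-0.12 -2.15 -0.  ] tcp [0.5253 0.1627 0.0558]
```

```bash

python3 -m jog '[0.0006,0,-0.0018,0.0018,0.0333,0, 0.0012,-0.0001,-0.0036,0.0036,0.0667,0, 0.0012,-0.0001,-0.0036,0.0036,0.0667,0, 0.0012,-0.0001,-0.0036,0.0036,0.0667,0]' | grep ft_; python3 st.py
```

```text
ft_force: [9.5, -0.1, -0.6]
t 13.9 tilt 4.24 yaw rel -0.06 roll 0.04 near bot [-103.1    0.2   21.7] far bot [66.4  0.  34.2] centre [-18.3   0.1  28. ] ft [ 9.5 -0.1 -0.6] tq [-0.08 -2.16  0.02] tcp [0.5263 0.1627 0.0529]
```

```bash

python3 -m jog '[0.0004,0,-0.0014,0.0014,0.025,0, 0.0008,0,-0.0028,0.0027,0.05,0, 0.0012,-0.0001,-0.0042,0.0041,0.075,0, 0.0015,-0.0001,-0.0055,0.0054,0.1,0, 0.0015,-0.0001,-0.0055,0.0054,0.1,0, 0.0015,-0.0001,-0.0055,0.0054,0.1,0]' | grep ft_; python3 st.py
```

```text
ft_force: [9.9, 0.2, -0.3]
t 14.5 tilt 1.23 yaw rel -0.06 roll 0.03 near bot [-103.5    0.2   21.6] far bot [66.5  0.  25.3] centre [-18.5   0.1  23.5] ft [ 9.9  0.2 -0.3] tq [-0.06 -2.24 -0.06] tcp [0.5275 0.1626 0.0485]
```

```bash

python3 -m jog '[0.0005,0,-0.001,0.0011,0.02,0, 0.001,0,-0.0022,0.0022,0.04,0, 0.005,-0.0003,-0.0022,0.0022,0.04,0, 0.009,-0.0005,-0.0022,0.0022,0.04,0, 0.013,-0.0007,-0.0022,0.0022,0.04,0, 0.017,-0.0009,-0.0022,0.0022,0.04,0, 0.021,-0.0011,-0.0022,0.0022,0.04,0, 0.025,-0.0013,-0.0022,0.0022,0.04,0, 0.025,-0.0013,-0.0022,0.0022,0.04,0]' | grep ft_; python3 st.py
python3 -m jog '[0.003,-0.0002,0,0,0,0, 0.006,-0.0003,0,0,0,0, 0.009,-0.0005,0,0,0,0, 0.012,-0.0006,0,0,0,0, 0.0145,-0.0008,0,0,0,0, 0.0145,-0.0008,0,0,0,0, 0.0145,-0.0008,0,0,0,0]' | grep ft_; python3 st.py
```

```text
ft_force: [6.5, 0.1, -0.0]
t 15.4 tilt -0.05 yaw rel -0.05 roll 0.02 near bot [-84.5   0.2  21.6] far bot [85.5  0.  21.5] centre [ 0.5  0.1 21.5] ft [ 6.5  0.1 -0. ] tq [-0.04 -1.45 -0.08] tcp [0.547  0.1616 0.0465]
ft_force: [5.3, -0.7, -0.7]
t 16.1 tilt -0.17 yaw rel -0.03 roll 0.01 near bot [-74.1   0.2  21.6] far bot [95.9  0.1 21. ] centre [10.9  0.1 21.3] ft [ 5.3 -0.7 -0.7] tq [ 0.05 -1.06 -0.05] tcp [0.5575 0.161  0.0463]
```

```bash

python3 -m jog '[0.0015,-0.0001,0,0,0,0, 0.0035,-0.0002,0,0,0,0, 0.0035,-0.0002,0,0,0,0, 0.0035,-0.0002,0,0,0,0]' | grep ft_; python3 st.py
python3 -m jog '[0.0012,-0.0001,0,0,0,0, 0.0012,-0.0001,0,0,0,0, 0.0012,-0.0001,0,0,0,0]' | grep ft_; python3 st.py
```

```text
ft_force: [5.0, -0.1, -0.8]
t 16.5 tilt -0.2 yaw rel -0.03 roll 0.0 near bot [-71.5   0.1  21.5] far bot [98.5  0.  20.9] centre [13.5  0.1 21.2] ft [ 5.  -0.1 -0.8] tq [ 0.12 -0.99 -0.06] tcp [0.56   0.1608 0.0462]
ft_force: [5.1, 0.5, -0.9]
t 16.8 tilt -0.2 yaw rel -0.03 roll 0.01 near bot [-70.6   0.1  21.5] far bot [99.4  0.  20.9] centre [14.4  0.1 21.2] ft [ 5.1  0.5 -0.9] tq [ 0.16 -0.97 -0.05] tcp [0.5609 0.1608 0.0462]
```

```bash

python3 -m jog '[0.001,-0.0001,0,0,0,0, 0.001,-0.0001,0,0,0,0, 0.001,-0.0001,0,0,0,0]' | grep ft_; python3 st.py
python3 -m jog '[0.001,-0.0001,0,0,0,0, 0.001,-0.0001,0,0,0,0, 0.001,-0.0001,0,0,0,0]' | grep ft_; python3 st.py
```

```text
ft_force: [4.5, 1.6, -0.7]
t 17.1 tilt -0.21 yaw rel -0.03 roll 0.0 near bot [-69.8   0.1  21.5] far bot [100.2  -0.   20.9] centre [15.2  0.  21.2] ft [ 4.5  1.6 -0.7] tq [ 0.24 -0.95 -0.18] tcp [0.5617 0.1607 0.0462]
ft_force: [2.7, 1.4, 0.1]
t 17.4 tilt -0.23 yaw rel -0.03 roll 0.0 near bot [-69.2   0.1  21.5] far bot [100.8  -0.   20.8] centre [15.8  0.  21.2] ft [2.7 1.4 0.1] tq [ 0.38 -0.45 -0.11] tcp [0.5623 0.1607 0.0462]
```

```bash

python3 -m jog '[0,0,-0.0008,0,0,0, 0,0,-0.0008,0,0,0, 0,0,-0.0008,0,0,0]' | grep ft_; python3 st.py
python3 -m jog '[0,0,-0.0006,0,0,0, 0,0,-0.0006,0,0,0, 0,0,-0.0006,0,0,0]' | grep ft_; python3 st.py
```

```text
ft_force: [-1.3, 1.8, 3.5]
t 17.7 tilt -0.23 yaw rel -0.03 roll 0.0 near bot [-69.2   0.   20.9] far bot [ 1.008e+02 -1.000e-01  2.020e+01] centre [15.8 -0.  20.6] ft [-1.3  1.8  3.5] tq [ 0.23  0.   -0.1 ] tcp [0.5623 0.1606 0.0456]
ft_force: [-2.8, 1.6, 10.2]
t 18.0 tilt -0.24 yaw rel -0.03 roll 0.01 near bot [-69.3   0.   20.8] far bot [ 1.007e+02 -1.000e-01  2.010e+01] centre [15.7 -0.  20.4] ft [-2.8  1.6 10.2] tq [ 0.21  0.55 -0.06] tcp [0.5622 0.1606 0.0454]
```

```bash

python3 -m jog '[0,0,0,-0.0004,-0.008,0, 0,0,0,-0.0004,-0.008,0, 0,0,0,-0.0004,-0.008,0]' | grep ft_; python3 st.py
python3 -m jog '[0,0,-0.0003,0,0,0, 0,0,-0.0003,0,0,0, 0,0,-0.0003,0,0,0]' | grep ft_; python3 st.py
```

```text
ft_force: [-2.9, 1.5, 9.1]
t 18.3 tilt 0.01 yaw rel -0.03 roll 0.01 near bot [-69.2   0.   20.4] far bot [ 1.008e+02 -1.000e-01  2.040e+01] centre [15.8 -0.  20.4] ft [-2.9  1.5  9.1] tq [ 0.27  0.58 -0.06] tcp [0.5623 0.1606 0.0454]
ft_force: [-3.8, 2.0, 13.9]
t 18.6 tilt 0.01 yaw rel -0.03 roll 0.01 near bot [-69.2   0.   20.3] far bot [100.8  -0.   20.3] centre [15.8 -0.  20.3] ft [-3.8  2.  13.9] tq [ 0.16  0.89 -0.03] tcp [0.5623 0.1606 0.0453]
```

```bash

python3 -m jog '[0,0,0.0003,0,0,0, 0,0,0.0003,0,0,0]' | grep ft_
python3 -m jog '[0,0,0,0,0,0, 0,0,0,0,0,0, 0,0,0,0,0,0, 0,0,0,0,0,0, 0,0,0,0,0,0]' 0.6
python3 st.py; python3 - <<'E'
from h import *
snap('scene','scene3.png'); snap('wrist','w3.png')
E
```

```text
ft_force: [-3.7, 1.7, 9.8]
time_s: 19.3
tool_pos: [0.5625, 0.1606, 0.0451]
ee_rot: [[0.055, 0.999, 0.0], [0.999, -0.055, -0.0], [0.0, 0.0, -1.0]]
ft_force: [0.1, 0.6, -0.9]
grip_width: 0.0341
grip_force: 0.0
t 19.3 tilt 0.03 yaw rel -0.03 roll 0.0 near bot [-68.9  -0.   20. ] far bot [ 1.011e+02 -1.000e-01  2.010e+01] centre [16.1 -0.1 20.1] ft [ 0.1  0.6 -0.9] tq [-0.01  0.    0.03] tcp [0.5625 0.1606 0.0451]
```

View pics/w3.png

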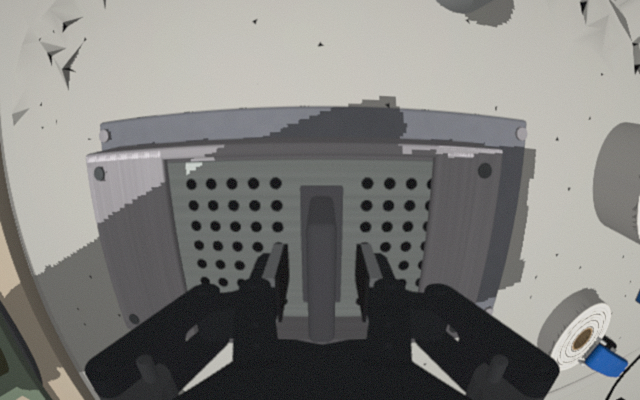

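The panel lies in the frame with both ends under the lips, and the fingers at (280,270) and (360,270) are clear of the fin at (322,260). I'll withdraw straight up.

```bash

python3 -m jog '[0,0,0.01,0,0,0, 0,0,0.03,0,0,0, 0,0,0.08,0,0,0, 0,0,0.14,0,0,0, 0,0,0.2,0,0,0, 0,0,0.24,0,0,0, 0,0,0.24,0,0,0, 0,0,0.24,0,0,0, 0,0,0.24,0,0,0]'
python3 - <<'E'
from h import *
d=snap('wrist','w4.png'); a=rectify(d,.42,.70,.07,.26,.025,2400); cv2.imwrite('pics/r4.png',cv2.cvtColor(a,cv2.COLOR_RGB2BGR))
E
```

```text
time_s: 20.3
tool_pos: [0.5621, 0.1605, 0.2364]
ee_rot: [[0.055, 0.999, -0.001], [0.999, -0.055, -0.0], [-0.0, -0.001, -1.0]]
ft_force: [0.5, -0.2, -0.1]
grip_width: 0.0341
grip_force: 0.0
```

View pics/r4.png

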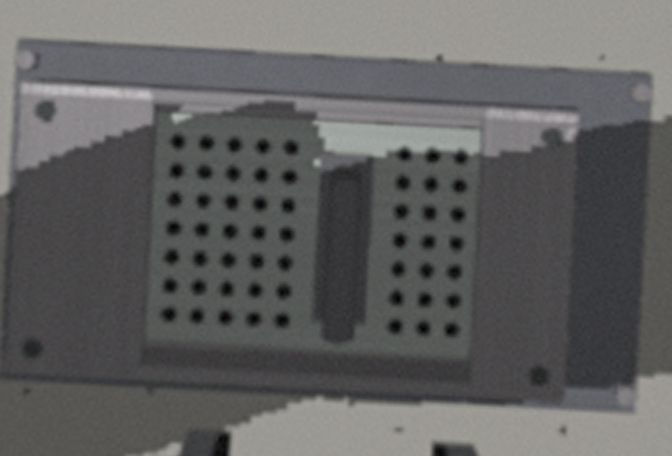

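The panel lies square and flat in the frame, with both ends under the lips and the fingers clear.

```bash
python3 -c "
from station import *
print(finish_job())"
```

```text
the job is handed in; nothing more can be done
None
```

The panel is back in the frame, flat on the ledges with both edges under the lips, and I handed the job in at about 20 s; `finish_job()` gave no verdict, and the bystanders' positions were not re-measured at the end.

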